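Set the paint mixer to speed five and start it

TASK

With a fingertip, push the paint mixer's pointer selector round clockwise, counting the clicks, until it rests at speed 5 (the fifth bar after the OFF dot), never letting it go on past 5. Then press the start button down with the fingertip, let it come up again and take the hand clear. Press the button only once the selector is at 5, pick nothing up, and leave the pot on the mixer, the spare pot and the brush mug where they stand.

Things in the scene. Friction and masses are not known exactly. Their poses are not given: they have to be found in the camera images.
- mixer: Fixed bench paint mixer: a low white case 250 (x) x 370 (y) x 70 mm high. Origin at the centre of its underside, on the table; z up, -x its front side (towards the robot), +y its left. It carries, on its flat top 70 mm up, the black selector on its right (at x 0, y -75 mm), the round start button at front left (x -75, y 75), and a steel dish 84 mm across and 12 mm high at rear left (x 55, y 115) with a pot on it
- dial_axis (a point): point on the selector's vertical axis at the level of the mixer's top plate. Round it lie eight flat black marks, 73 to 95 mm from the axis and 30 degrees apart: a round dot for OFF, then seven radial bars, longer with each speed, going clockwise seen from above. The OFF dot lies 105 degrees counter-clockwise from the mixer's +x axis; speed 5 lies 45 degrees clockwise from the mixer's +x axis
- dial_tip (a point): outer tip of the selector's pointer, 66 mm from the axis and 18 mm above the top plate (half-way up the pointer). The selector is a black round hub 48 mm across and 35 mm high with one straight pointer arm, 14 mm wide, reaching to 66 mm from the axis (the last 4 mm are only a slim point: push at 35 to 58 mm), from 6 to 30 mm above the top plate, with a white line along it
- dial (a joint): angle of the selector: 0 at OFF, growing clockwise seen from above, 0.5236 rad (30 degrees) per click, so speed n is at 0.5236 n; stops just beyond 0 and 7. It starts somewhere from OFF to speed 3. A sprung detent draws it to the nearest click and holds it there; it takes about 0.1 N m (some 2 N on the arm) to push it over to the next, and after half-way it jumps on by itself to the click
- start_top (a point): centre of the top face of the start button, a grey round push button 30 mm across in a low black housing on the mixer's top. It springs back by itself; 6 mm of travel, fully down at about 5 N
- start (a joint): travel of the start button: 0 up, 0.006 m fully down; 0.004 m or more counts as pressed
- pot_mid (a point): loose closed paint pot 62 mm across and 58 mm high, standing on the mixer's dish; this point is half-way up it. To be left alone
- spare_mid (a point): loose closed paint pot 66 mm across and 75 mm high, on the table to the right of the mixer; this point is half-way up it. To be left alone
- brushes_mid (a point): loose terracotta mug 72 mm across and 90 mm high with brushes standing to 165 mm, on the table to the left of the mixer; this point is half-way up the mug. To be left alone

How it is judged:
By the outcome, as a careful person would: the job done as asked, in the order asked, and still so for the second after the job is handed in, with the robot touching nothing.
It also fails if it takes over 51 s, if anything falls off the work surface, if the arm or the gripper's body presses on something with over 40 N, if the wrist force passes 120 N, or if a joint passes its speed limit or range.

ROBOT

A 7-joint arm with a two-finger parallel gripper is mounted at the origin on the work surface. World frame = base frame: x ahead of the robot, y to its left, z up, the work surface at z = 0. Lengths are in mm, angles in rad, forces in N, time in s.
With the tool pointing down it reaches from about 400 to 850 mm from the base axis. Payload 4.5 kg.
Tool frame: the origin (TCP) lies midway between the tips of the shut fingers; the grasp point (between the pads) lies 19 mm behind it; z points along the fingers, y is the direction in which the jaws open and shut (so a half turn about z gives the same grasp; the last joint's range is limited). The gripper opens to 88 mm and grips with 3 to 60 N. Pads are 18 mm wide; open, the fingers measure 123 mm over their backs; the gripper's body (75 mm by 187 mm) begins 45 mm behind the grasp point.
Start: joints at [-1.185, 0.689, -0.195, 1.565, 0.157, 0.902, -0.215], TCP at [215.349, 586.752, 238.743] pointing down, gripper open.
Joint ranges: [-3.01, 3.01], [-0.46, 2.08], [-1.47, 1.51], [0.13, 2.56], [-1, 4.14], [0.04, 2.09], [-2.66, 2.66]. Speed limits (rad/s): [2.57, 2.57, 3.14, 3.14, 3.14, 3.14, 3.14].

INTERFACE

Orientations are given as a rotation vector (axis times angle).
In Python, from workcell import env gives the robot as it stands. The module is installed in compiled form; this text tells all that it offers.
- The arm moves only by the tool play_rows, never from a script. Its arguments are lists of equal length, an entry for each row: "jaw": the closure in counts, from 0 (fully open) to 255 (shut); "xyz": the shift along the tool's x, y, z in mm, a list of three; "turn": the turn, a rotation vector about the tool's x, y, z in degrees, a list of three. A call has 1 to 10 rows; each row is the pose to reach, as a shift and turn from the pose commanded when the call began, along the tool's axes at that moment; what a row does not reach only later rows make up. A row lasts 1/10 s, in which the tool goes at most 50 mm and 8.59 degrees, less where a joint would pass 70% of its speed; a pose out of reach is approached as far as the arm can. A call with a gripper value outside its range is refused whole. The fingers move at their own pace and stop on an object; the grip force is fixed at half the most. Time passes only in rows, so rows that repeat a pose let the fingers close. It gives the time, the measured TCP pose, the force and the opening at its end, in the units of the state.
- env.observe(): the state, without advancing time (a new reading comes with each control period).
- env.snapshot(name): name is "scene" or "side" or "wrist"; returns (picture, depth): 480x640x3 uint8, red, green, blue; 480x640 float32, mm along the optical axis (not along the pixel's ray), 0 where there is no reading.
- env.camera_model(name): a dict with "mtx" (3x3 intrinsics, pixels), "position" and "attitude" of the camera in the world; the wrist camera has in their place "T_tool_cam" (4x4, takes a point from camera to tool coordinates, whose origin is the TCP and whose axes are the flange's). Camera axes: x right, y down, z forward; pixel columns grow to the right and rows downward; lengths in mm; the calibration is good to about 2 mm. A picture is of the moment at which its call begins: read the wrist's pose just before it. camera_model takes no time and is no camera call.
- env.finish_job(): hands the job in, once; it reports no verdict.
The state is a dict: "time_s": time; "joint_pos": joint angles; "qvel": joint speeds; "tau": joint torques, N m; "position": TCP position; "ee_rot": TCP orientation; "wrist_force": force on the tool from outside, world axes, zero at the start; "ft_torque": the same for the moment, N m; "grip_width": opening from 0.0 (shut) to 1.0 (fully open).
Only numpy, scipy, OpenCV 4.12 (cv2) and the standard library are available. Lean on these libraries where they do the work, as an engineer would, in place of code of your own. Each camera call takes 0.05 s, during which the arm holds its last target. There are 200 camera calls.

## Working session

There is one attempt and no reset: what is moved stays moved. The work goes in short steps, Python scripts to look and compute and a tool call to move; the robot and the scene stay as the last step left them, time stands still between calls to the robot, and variables do not carry over. Pictures are saved under pics/ and viewed, about 8 in all and at most 12, crops included, and the job is handed in when it is done.

Besides the shell and the picture viewer there is one more tool, called after "Emit:" as name(argument=value, ...), one argument or row to a line, values as JSON. play_rows: Moves the arm, as the interface text tells. Its arguments: {"type":"object","properties":{"jaw":{"type":"array"},"xyz":{"type":"array"},"turn":{"type":"array"}},"required":["jaw","xyz","turn"]}

```bash
mkdir -p pics; cat > h.py <<'E'
import numpy as np, cv2
from scipy.spatial.transform import Rotation as R
from workcell import env
def cam(n,st=None):
    m=env.camera_model(n);K=np.array(m["mtx"])
    if n=="wrist":
        st=st or env.observe();T=np.eye(4);T[:3,:3]=R.from_rotvec(st["ee_rot"]).as_matrix();T[:3,3]=st["position"]
        T=T@np.array(m["T_tool_cam"]);return K,T[:3,:3],T[:3,3]
    a=np.array(m["attitude"],float)
    Rm=a if a.shape==(3,3) else (R.from_rotvec(a).as_matrix() if a.size==3 else None)
    return K,Rm,np.array(m["position"],float)
def onplane(c,uv,z):
    K,Rm,p=c;uv=np.atleast_2d(uv).astype(float)
    d=(Rm@np.linalg.inv(K)@np.c_[uv,np.ones(len(uv))].T).T
    return p+d*((z-p[2])/d[:,2])[:,None]
def proj(c,P):
    K,Rm,p=c;q=(K@Rm.T@(np.atleast_2d(P)-p).T).T;return q[:,:2]/q[:,2:]
def snap(n,f):
    st=env.observe();c=cam(n,st);im,d=env.snapshot(n);cv2.imwrite("pics/"+f,im[:,:,::-1]);np.savez("pics/"+f+".npz",im=im,d=d,K=c[0],R=c[1],p=c[2]);return im,d,c
E
python3 - <<'E'
from h import *
print(env.observe());print(env.camera_model("scene"))
for n in("scene","side","wrist"):
    im,d,c=snap(n,n+"0.png");print(n,c)
E
```

```text
{'time_s': 0.0, 'joint_pos': array([-1.18519638,  0.68998312, -0.1945111 ,  1.56636679,  0.15729311,
        0.90248978, -0.2151278 ]), 'qvel': array([-0.00115765, -0.00055308, -0.00066216, -0.00131099, -0.0013535 ,
        0.00053961, -0.00056445]), 'tau': array([-4.43881186e-05, -5.27575636e+01, -1.26675915e+00, -1.53437912e+01,
       -5.25832549e-02,  6.35696109e-03,  1.62667884e-04]), 'position': array([215.19239834, 586.09915357, 237.90443488]), 'ee_rot': array([-5.49644669e-01, -3.09293763e+00,  2.89934697e-03]), 'wrist_force': array([0.34725701, 0.13745574, 0.2284448 ]), 'ft_torque': array([-0.02823571,  0.00694195,  0.01482354]), 'grip_width': 1.0016143265165627}
{'mtx': array([[493.55747234,   0.        , 314.72046864],
       [  0.        , 493.55747234, 233.54104516],
       [  0.        ,   0.        ,   1.        ]]), 'position': array([1246.75866421,  385.85444218,  819.93726229]), 'attitude': array([-1.40808511, -2.16133231,  0.91195663])}
scene (array([[493.55747234,   0.        , 314.72046864],
       [  0.        , 493.55747234, 233.54104516],
       [  0.        ,
[... 251 characters left out ...]
767557 ,   0.        , 315.01929276],
       [  0.        , 444.1767557 , 244.48042387],
       [  0.        ,   0.        ,   1.        ]]), array([[ 0.86973893, -0.21743426,  0.44303108],
       [-0.49333768, -0.40692411,  0.76878522],
       [ 0.01311978, -0.88720635, -0.46118625]]), array([ 159.05906028, -663.1686082 ,  574.87742881]))
wrist (array([[337.30259798,   0.        , 322.08955132],
       [  0.        , 337.30259798, 238.10331609],
       [  0.        ,   0.        ,   1.        ]]), array([[ 0.34275107,  0.90053182,  0.26751474],
       [ 0.93942271, -0.3277761 , -0.10023871],
       [-0.00258321,  0.28566635, -0.95832566]]), array([145.95811078, 612.16228948, 384.44054501]))
```

View pics/scene0.png

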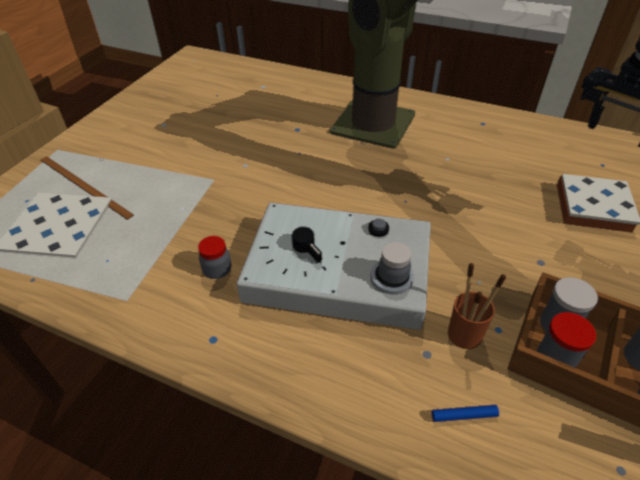

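View pics/side0.png

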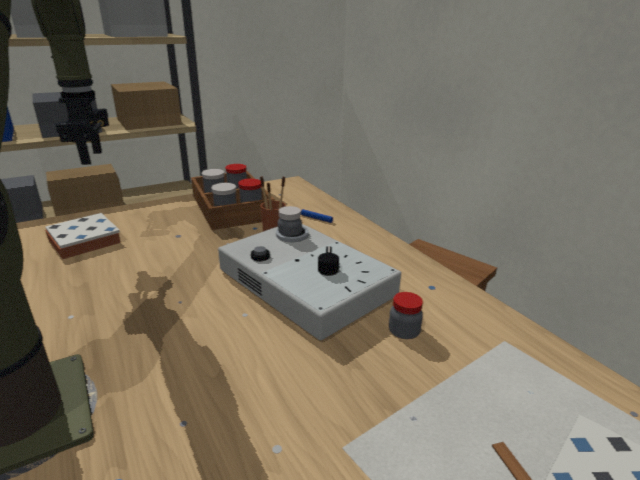

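Scene view: hub at (303,238), pointer end near (320,260), button at (378,227), and eight marks from the OFF dot (343,243) round to (268,234). Next I'll fit the mixer frame to the marks.

```bash
cat > fit.py <<'E'
from h import *
from scipy.optimize import least_squares
def blobs(im,c,z,box,thr=70,amin=4,amax=150):
    g=cv2.cvtColor(im,cv2.COLOR_RGB2GRAY);x0,y0,x1,y1=box
    m=np.zeros_like(g);m[y0:y1,x0:x1]=(g[y0:y1,x0:x1]<thr)*255
    n,l,s,ce=cv2.connectedComponentsWithStats(m)
    for i in range(1,n):
        if s[i,4]>=amin: print(ce[i].round(1),s[i,4],onplane(c,ce[i],z)[0].round(1))
E
python3 - <<'E'
from fit import *
for f,b in(("scene0.png",(248,208,428,285)),("side0.png",(240,235,395,300))):
    q=np.load("pics/"+f+".npz");c=(q["K"],q["R"],q["p"]);print(f);blobs(q["im"],c,70,b,90)
im=cv2.imread("pics/scene0.png")[200:320,235:435];a=cv2.resize(im,None,fx=4,fy=4,interpolation=cv2.INTER_CUBIC)[:, :800]
cv2.imwrite("pics/crop1.png",a)
E
```

```text
scene0.png
[252.  230.4] 241 [610.7 -64.6  70. ]
[377.6 228.1] 313 [496.5 183.4  70. ]
[304.9 244.6] 752 [604.   59.4  70. ]
[268.7 232.9] 12 [603.3 -27.5  70. ]
[342.5 242.6] 11 [567.4 129.7  70. ]
[263.1 247.3] 11 [645.8 -18.2  70. ]
[336.5 256.5] 4 [609.  133.3  70. ]
[389.3 273. ] 804 [608.5 246.6  70. ]
[269.3 261.3] 9 [675.6  12.5  70. ]
[324. 268.] 7 [647.9 122.2  70. ]
[284.5 271. ] 8 [686.6  52.7  70. ]
[304.7 273.5] 6 [676.5  92.6  70. ]
side0.png
[241.2 236.2] 13 [500.9 306.5  70. ]
[293.1 237.9] 151 [612.8 235.8  70. ]
[328.2 263.2] 464 [624.8  83.5  70. ]
[260.2 255.3] 197 [503.3 191.2  70. ]
[296.7 259.9] 9 [568.6 131.4  70. ]
[358.5 262.2] 4 [688.5  54.5  70. ]
[259.3 286.5] 765 [448.4  68.4  70. ]
[364.8 271.2] 8 [677.8  14.7  70. ]
[380.6 291.9] 474 [658.6 -68.5  70. ]
[360.9 281.1] 9 [646.8 -15.   70. ]
[347.5 289. ] 10 [604.8 -27.   70. ]
```

View pics/crop1.png

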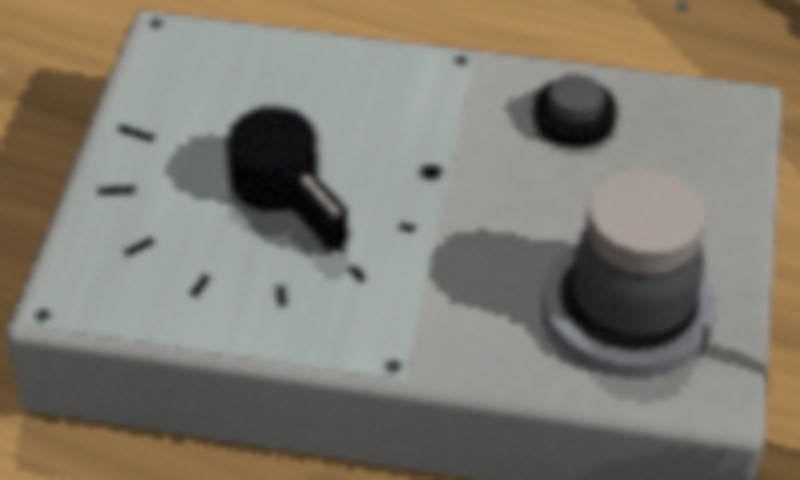

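```bash
python3 - <<'E'
from fit import *
M=np.array([[568,130.5],[609,133.3],[648,122.2],[676.5,92.6],[687.5,53.6],[676.7,13.6],[646.3,-16.6],[604,-27.3]])
def f(p):
    d=M-p[:2];a=p[2]+np.radians(105-30*np.arange(8));return -d[:,0]*np.sin(a)+d[:,1]*np.cos(a)
s=least_squares(f,[610,50,0]);x,y,w=s.x;print(s.x,np.degrees(w),s.fun.round(1),np.hypot(*(M-s.x[:2]).T).round(1))
ax=np.array([x,y]);r=lambda v:np.array([[np.cos(w),-np.sin(w)],[np.sin(w),np.cos(w)]])@v
org=ax-r([0,-75]);print("origin",org,"button",org+r([-75,75]),"pot",org+r([55,115]),'-',"button pix->")
q=np.load("pics/scene0.png.npz");c=(q["K"],q["R"],q["p"])
for z in(80,85,90): print(z,onplane(c,[[235+577/4,200+97/4]],z).round(1))
# white line at pointer top z=100
L=onplane(c,[[235+305/4,200+178/4],[235+336/4,200+212/4]],100)[:,:2];print(L,np.hypot(*(L-ax).T))
for v in [L[1]-L[0],*(L-ax)]: print("dial deg",(105+np.degrees(w)-np.degrees(np.arctan2(v[1],v[0]))))
m=env.camera_model("wrist");print(np.array(m["T_tool_cam"]).round(3));print(R.from_rotvec(env.observe()["ee_rot"]).as_matrix().round(3))
q=np.load("pics/scene0.png.npz");hs=cv2.cvtColor(q["im"],cv2.COLOR_RGB2HSV)
E
```

```text
[6.07114770e+02 5.64186911e+01 2.28078233e-01] 13.067920155810388 [-0.3  0.7  0.1 -0.7 -0.1  0.5  0.2 -0.3] [83.8 76.9 77.5 78.3 80.4 81.7 82.9 83.8]
origin [590.1568244  129.47639479] button [500.14117488 185.57615273] pot [617.73029026 253.93403409] - button pix->
80 [[493.9 185.3  80. ]]
85 [[499.  186.7  85. ]]
90 [[504.1 188.   90. ]]
[[624.36501829  84.00424193]
 [639.57832973 107.88753461]] [32.53511452 60.85166025]
dial deg 60.56446613085905
dial deg 60.087159976088174
dial deg 60.309270429210905
[[ 2.00000e-03 -9.58000e-01 -2.86000e-01  7.39620e+01]
 [ 1.00000e+00  2.00000e-03 -0.00000e+00  2.99000e-01]
 [ 1.00000e-03 -2.86000e-01  9.58000e-01 -1.46498e+02]
 [ 0.00000e+00  0.00000e+00  0.00000e+00  1.00000e+00]]
[[-0.939  0.345 -0.   ]
 [ 0.345  0.939 -0.001]
 [-0.    -0.001 -1.   ]]
```

Scene says: axis (607,56), yaw 13.1°, selector at speed 2 (60.3°), button (500,186). So three clicks are needed, and I'm moving above the push start with the jaw shut.

Emit:
play_rows(
  jaw=[255,255,255,255,255,255,255,255,255,255],
  xyz=[
    [-40,-23,4],
    [-80,-46,8],
    [-120,-70,11],
    [-160,-93,15],
    [-200,-116,19],
    [-240,-140,22],
    [-280,-163,26],
    [-320,-186,30],
    [-360,-209,34],
    [-400,-232,38],
  ],
  turn=[
    [0,0,2],
    [0,0,4],
    [0,0,6],
    [0,0,8],
    [0,0,10],
    [0,0,11.8],
    [0,0,11.8],
    [0,0,11.8],
    [0,0,11.8],
    [0,0,11.8],
  ],
)

```text
time_s: 1.15
position: [511.8, 229.5, 200.4]
ee_rot: [-0.865, -3.02, 0.0]
wrist_force: [0.3, 0.9, -0.1]
grip_width: 0.114
```

```bash
cat > go.py <<'E'
import sys;from h import *
# target: x y z psi(world angle of tool y)
def go(x,y,z,psi):
    st=env.observe();Rm=R.from_rotvec(st["ee_rot"]).as_matrix();a=np.radians(psi+90)
    X=np.array([np.cos(a),np.sin(a),0]);Y=np.array([np.cos(np.radians(psi)),np.sin(np.radians(psi)),0])
    Rt=np.c_[X,Y,np.cross(X,Y)]
    print("t",st["time_s"],"pos",st["position"].round(1),"psi",np.degrees(np.arctan2(Rm[1,1],Rm[0,1])).round(1),"F",st["wrist_force"].round(1),"w",round(st["grip_width"],2),"q",st["joint_pos"].round(2))
    print("shift",(Rm.T@(np.array([x,y,z])-st["position"])).round(1),"turn",np.degrees(R.from_matrix(Rm.T@Rt).as_rotvec()).round(1))
go(*map(float,sys.argv[1:5]))
E
python3 go.py 611.6 109 170 58.1
```

```text
t 1.15 pos [511.8 229.5 200.4] psi 58.0 F [ 0.3  0.9 -0.1] w 0.11 q [-0.39  0.66 -0.19  1.8   0.18  0.7   0.33]
shift [-148.4  -49.4   30.4] turn [-0.  -0.  -0.1]
```

Emit:
play_rows(
  jaw=[255,255,255,255,255,255,255],
  xyz=[
    [-40,-13,8],
    [-80,-27,16],
    [-120,-40,24],
    [-148,-49,30],
    [-148,-49,30],
    [-148,-49,30],
    [-148,-49,30],
  ],
  turn=[
    [0,0,0],
    [0,0,0],
    [0,0,0],
    [0,0,0],
    [0,0,0],
    [0,0,0],
    [0,0,0],
  ],
)

```text
time_s: 1.85
position: [609.6, 113.1, 170.8]
ee_rot: [-0.861, -3.02, -0.002]
wrist_force: [-1.2, 1.1, -0.6]
grip_width: 0.0
```

```bash
python3 go.py 611.6 109 84 58.1; python3 - <<'E'
from fit import *
im,d,c=snap("wrist","wrist1.png")
print(proj(c,[[607.1,56.4,70],[500,186,85]]))
E
```

```text
t 1.85 pos [609.6 113.1 170.8] psi 58.2 F [-1.2  1.1 -0.6] w 0.0 q [-0.14  0.77 -0.21  1.64  0.21  0.75  0.57]
shift [-4.  -2.5 86.8] turn [ 0.  -0.1  0.1]
[[258.88661208 272.2535542 ]
 [328.76876989  39.57718009]]
```

View pics/wrist1.png

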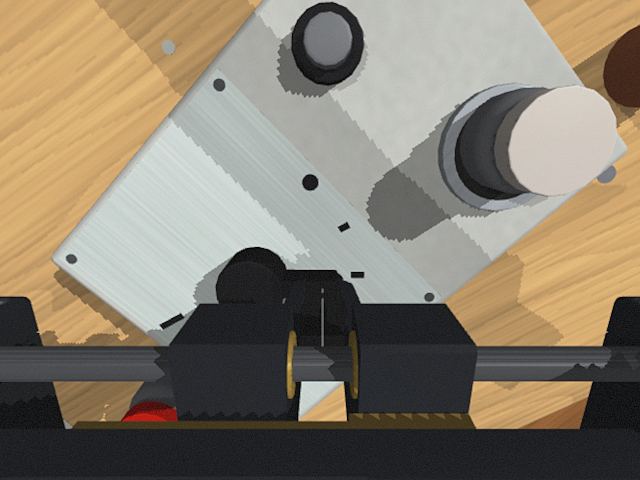

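Wrist view: button at (327,38), as predicted (329,40). OFF dot (310,182), mark 1 (344,227), mark 2 (357,275) with the pointer aimed at it, and the fingertips on its counter-clockwise side. Descending.

Emit:
play_rows(
  jaw=[255,255,255,255,255,255,255],
  xyz=[
    [0,-2,20],
    [0,-2,40],
    [0,-2,60],
    [0,-2,75],
    [0,-2,86],
    [0,-2,86],
    [0,-2,86],
  ],
  turn=[
    [0,0,0],
    [0,0,0],
    [0,0,0],
    [0,0,0],
    [0,0,0],
    [0,0,0],
    [0,0,0],
  ],
)

```text
time_s: 2.6
position: [609.7, 109.9, 85.1]
ee_rot: [0.864, 3.02, 0.001]
wrist_force: [0.3, 0.3, 0.7]
grip_width: 0.003
```

```bash
python3 go.py 611.6 109 84 58.1; python3 - <<'E'
from fit import *
im,d,c=snap("wrist","wrist2.png")
im,d,c=snap("scene","scene2.png")
a=np.vstack([cv2.resize(cv2.imread("pics/scene2.png")[190:310,235:435],(600,360),interpolation=cv2.INTER_CUBIC),cv2.resize(cv2.imread("pics/wrist2.png")[100:340,120:520],(600,240+0),interpolation=cv2.INTER_AREA)])
cv2.imwrite("pics/c2.png",a)
E
```

```text
t 2.6 pos [609.7 109.9  85.1] psi 58.1 F [0.3 0.3 0.7] w 0.0 q [-0.16  0.89 -0.18  1.7   0.25  0.58  0.54]
shift [-2.1  0.2  1.1] turn [ 0.  0. -0.]
```

View pics/c2.png

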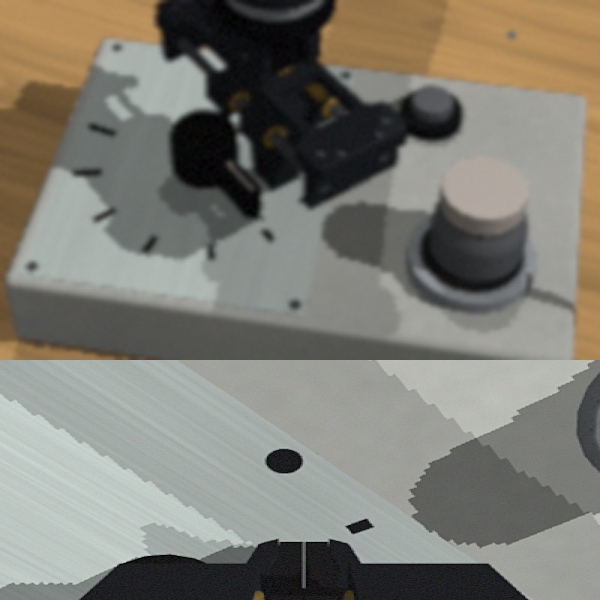

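Emit:
play_rows(
  jaw=[255,255,255,255,255,255,255,255,255,255],
  xyz=[
    [-4,0,0],
    [-8,0,0],
    [-10,0,0],
    [-12.6,1,0],
    [-15.1,1.6,0],
    [-17.6,2.1,0],
    [-20.2,2.5,0],
    [-22.8,2.7,0],
    [-25.4,2.8,0],
    [-25.4,2.8,0],
  ],
  turn=[
    [0,0,0],
    [0,0,0],
    [0,0,0],
    [0,0,3],
    [0,0,6],
    [0,0,9],
    [0,0,12],
    [0,0,15],
    [0,0,18],
    [0,0,18],
  ],
)

```text
time_s: 3.7
position: [633.1, 98.1, 84.8]
ee_rot: [1.327, 2.847, 0.0]
wrist_force: [0.0, -0.1, 0.5]
grip_width: -0.002
```

```bash
cat > dial.py <<'E'
import sys;from fit import *
# white line on pointer: bright pixels near hub in scene, on plane z=100
im,d,c=snap("scene",sys.argv[1]);ax=np.array([607.1,56.4])
g=cv2.cvtColor(im,cv2.COLOR_RGB2GRAY).astype(int)
best=[]
for D in range(0,211,2):
    a=np.radians(118.07-D);u=np.array([np.cos(a),np.sin(a)]);n=np.array([-u[1],u[0]])
    def prof(o): 
        P=np.array([[*(ax+r*u+o*n),100] for r in np.arange(30,58,2)]);q=proj(c,P).round().astype(int);return g[q[:,1],q[:,0]].mean()
    best.append((round(min(prof(5),prof(-5))*1.0),round(prof(0)),round(max(prof(5),prof(-5))),D))
print("darkest-arm candidates (minside,line,maxside,D):",sorted(best,key=lambda b:b[2])[:8])
a=cv2.resize(im[180:330,235:435,::-1],(800,600),interpolation=cv2.INTER_CUBIC);cv2.imwrite("pics/c_"+sys.argv[1],a)
E
python3 dial.py scene3.png; python3 go.py 607.1 56.4 84 40.1
```

```text
darkest-arm candidates (minside,line,maxside,D): [(15, 63, 17, 84), (22, 26, 23, 8), (21, 26, 24, 10), (22, 24, 25, 12), (25, 22, 26, 0), (22, 22, 26, 2), (22, 24, 26, 4), (22, 25, 26, 6)]
t 3.75 pos [632.8  98.2  84.8] psi 40.1 F [ 0.5  0.  -0.5] w 0.0 q [-0.17  0.9  -0.1   1.63  0.14  0.61  0.35]
shift [-15.4 -46.6   0.8] turn [ 0.  0. -0.]
```

View pics/c_scene3.png

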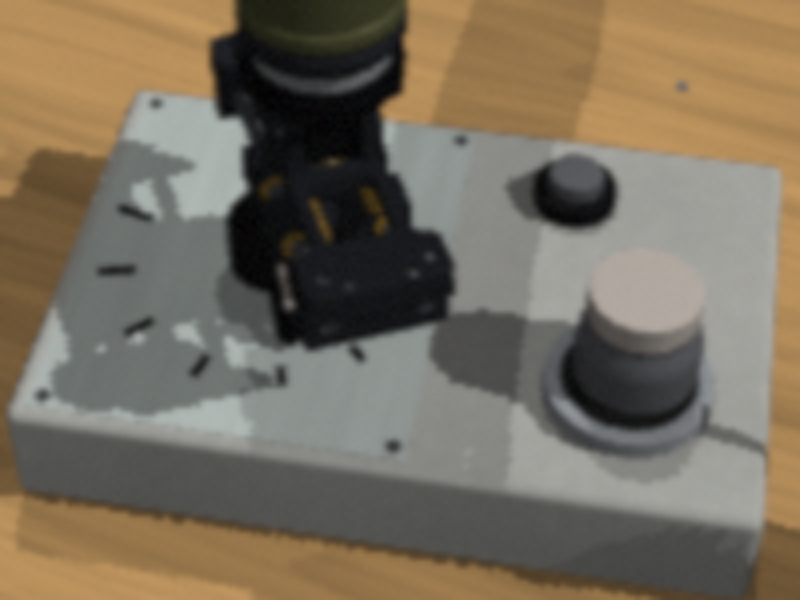

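Pointer line at crop (288,288), aimed at mark 3 (281,376): it has clicked to 3. Pushing on to 4.

Emit:
play_rows(
  jaw=[255,255,255,255,255,255,255,255,255,255],
  xyz=[
    [-1.9,1.2,0],
    [-4.4,1.8,0],
    [-7,2.3,0],
    [-9.5,2.7,0],
    [-12.1,2.9,0],
    [-14.7,3,0],
    [-17.3,3,0],
    [-19.9,2.8,0],
    [-22.5,2.5,0],
    [-25,2.1,0],
  ],
  turn=[
    [0,0,3],
    [0,0,6],
    [0,0,9],
    [0,0,12],
    [0,0,15],
    [0,0,18],
    [0,0,21],
    [0,0,24],
    [0,0,27],
    [0,0,30],
  ],
)

```text
time_s: 4.75
position: [650.3, 80.9, 84.7]
ee_rot: [-2.019, -2.407, -0.001]
wrist_force: [0.6, 0.2, -0.2]
grip_width: 0.007
```

```bash
python3 dial.py scene4.png; python3 go.py 607.1 56.4 84 10.1
```

```text
darkest-arm candidates (minside,line,maxside,D): [(26, 30, 26, 88), (25, 26, 26, 114), (26, 27, 26, 116), (25, 26, 26, 118), (26, 26, 26, 120), (26, 26, 26, 122), (26, 25, 26, 124), (26, 25, 26, 126)]
t 4.8 pos [650.5  80.3  84.8] psi 9.9 F [0.6 0.2 0.3] w 0.01 q [-0.21  0.92  0.03  1.58 -0.04  0.64  0.01]
shift [-16.1 -46.8   0.7] turn [ 0.   0.  -0.2]
```

View pics/c_scene4.png

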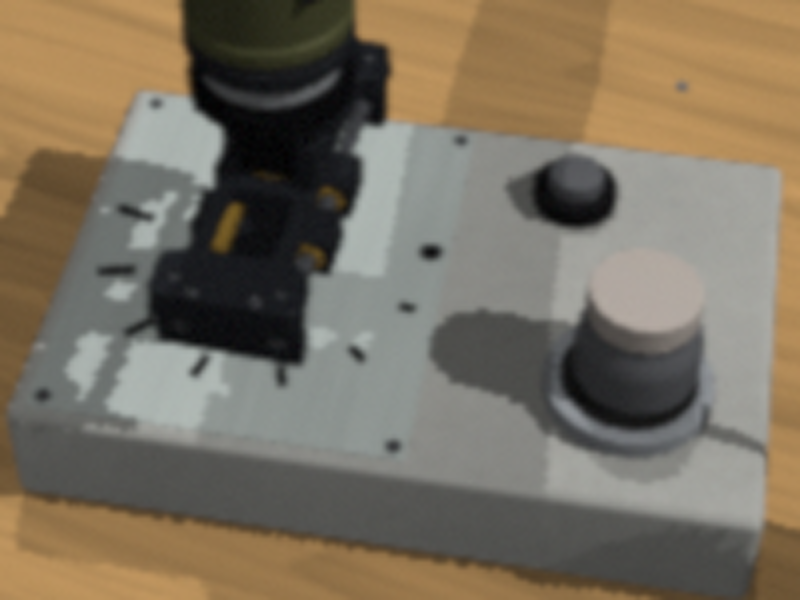

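The gripper hides the pointer here, and the force is nil. The finger face is at about 108°, past the 3–4 midpoint. One more 30° push (face to about 138°, well short of 165°), and then I'll check.

Emit:
play_rows(
  jaw=[255,255,255,255,255,255,255,255,255,255],
  xyz=[
    [-2.6,1,0],
    [-5.1,1.6,0],
    [-7.7,2.1,0],
    [-10.2,2.5,0],
    [-12.8,2.7,0],
    [-15.4,2.8,0],
    [-18,2.8,0],
    [-20.6,2.6,0],
    [-23.2,2.3,0],
    [-25.7,1.9,0],
  ],
  turn=[
    [0,0,3],
    [0,0,6],
    [0,0,9],
    [0,0,12],
    [0,0,15],
    [0,0,18],
    [0,0,21],
    [0,0,24],
    [0,0,27],
    [0,0,30],
  ],
)

```text
time_s: 5.8
position: [656.6, 55.9, 84.7]
ee_rot: [-2.572, -1.803, -0.001]
wrist_force: [-0.4, -0.1, 0.4]
grip_width: 0.008
```

```bash
python3 go.py 607.1 56.4 84 -19.9
```

```text
t 5.8 pos [656.6  55.9  84.7] psi -19.9 F [-0.4 -0.1  0.4] w 0.01 q [-0.24  0.93  0.16  1.58 -0.22  0.65 -0.32]
shift [-16.4 -46.7   0.7] turn [-0. -0. -0.]
```

Emit:
play_rows(
  jaw=[255,255,255,255,255,255,255,255,255,255],
  xyz=[
    [8,0,0],
    [16,0,0],
    [18,0,-20],
    [18,0,-50],
    [18,0,-80],
    [40,-40,-80],
    [60,-85,-80],
    [68,-130,-80],
    [68,-170,-80],
    [68,-190,-80],
  ],
  turn=[
    [0,0,0],
    [0,0,0],
    [0,0,0],
    [0,0,0],
    [0,0,0],
    [0,0,0],
    [0,0,0],
    [0,0,0],
    [0,0,0],
    [0,0,0],
  ],
)

```text
time_s: 6.8
position: [497.0, 187.9, 164.6]
ee_rot: [-2.563, -1.81, 0.003]
wrist_force: [0.0, 0.3, -0.5]
grip_width: 0.005
```

```bash
python3 dial.py scene5.png; python3 go.py 500 186.2 110 -19.9; python3 - <<'E'
from fit import *
q=np.load("pics/scene5.png.npz");q0=np.load("pics/scene0.png.npz")
c=(q0["K"],q0["R"],q0["p"])
def pt(u,v):
    d=np.median(q0["d"][v-1:v+2,u-1:u+2]);return c[1]@(np.linalg.inv(c[0])@[u,v,1]*d)+c[2]
for uv in((378,224),(380,225),(360,225),(345,225),(380,250)): print(uv,pt(*uv).round(1))
E
```

```text
darkest-arm candidates (minside,line,maxside,D): [(16, 12, 18, 130), (12, 11, 21, 132), (13, 14, 26, 134), (15, 14, 28, 128), (11, 16, 35, 136), (12, 16, 38, 126), (13, 23, 48, 124), (11, 20, 48, 138)]
t 6.85 pos [494.6 188.7 164.5] psi -19.5 F [-3.3  0.2 -0.7] w -0.0 q [-0.57  0.69  0.2   1.93 -0.25  0.55 -0.54]
shift [-0.5  6.2 54.5] turn [-0.4  0.   0.4]
(378, 224) [505.3 185.6  90.9]
(380, 225) [506.9 190.6  91.2]
(360, 225) [502.  144.6  69.4]
(345, 225) [516.8 115.2  71.4]
(380, 250) [556.  209.1  69.6]
```

View pics/c_scene5.png

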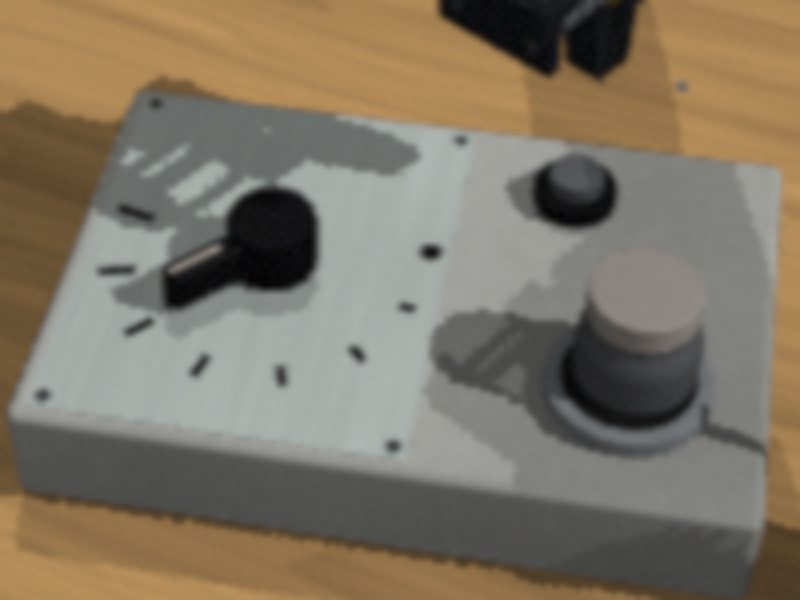

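Pointer white line runs (225,245)→(168,272), parallel to mark 5 at (139,327). I'll check that numerically and then go on to the button, whose top reads about 91 mm.

```bash
python3 - <<'E'
from fit import *
c=cam("scene");L=onplane(c,[[235+225/4,180+245/4],[235+168/4,180+272/4]],100)[:,:2];ax=np.array([607.1,56.4])
for v in [L[1]-L[0],*(L-ax)]: print("dial deg",(118.07-np.degrees(np.arctan2(v[1],v[0]))))
E
python3 go.py 502 186.5 97 -19.9
```

```text
dial deg 150.47952790141488
dial deg 146.68118900153854
dial deg 148.7357650237743
t 6.85 pos [494.6 188.7 164.5] psi -19.5 F [-3.3  0.2 -0.7] w -0.0 q [-0.57  0.69  0.2   1.93 -0.25  0.55 -0.54]
shift [ 0.5  8.1 67.4] turn [-0.4  0.   0.4]
```

Selector reads 149–150°, which is speed 5. Descending to just above the button (shift worked from the commanded pose, since the arm was still settling).

Emit:
play_rows(
  jaw=[255,255,255,255,255,255,255,255],
  xyz=[
    [2,0,0],
    [2,0,20],
    [2,0,40],
    [2,0,55],
    [2,0,63],
    [2,0,67],
    [2,0,67],
    [2,0,67],
  ],
  turn=[
    [0,0,0],
    [0,0,0],
    [0,0,0],
    [0,0,0],
    [0,0,0],
    [0,0,0],
    [0,0,0],
    [0,0,0],
  ],
)

```text
time_s: 7.65
position: [502.6, 186.4, 98.2]
ee_rot: [2.573, 1.803, 0.002]
wrist_force: [0.1, -0.3, -0.4]
grip_width: 0.004
```

```bash
python3 go.py 502 186.5 88 -19.9; python3 - <<'E'
from h import *
a,_,_=snap("scene","s6.png");b,_,_=snap("wrist","w6.png");s,_,_=snap("side","d6.png")
f=lambda i,x,y,w,h:cv2.resize(i[y:y+h,x:x+w,::-1],(400,300),interpolation=cv2.INTER_CUBIC)
cv2.imwrite("pics/c6.png",np.hstack([f(a,330,180,100,75),f(s,220,215,100,75)]))
E
```

```text
t 7.65 pos [502.6 186.4  98.2] psi -20.0 F [ 0.1 -0.3 -0.4] w 0.0 q [-0.53  0.8   0.15  1.96 -0.28  0.4  -0.52]
shift [-0.2 -0.6 10.2] turn [ 0.1 -0.1 -0.1]
```

View pics/c6.png

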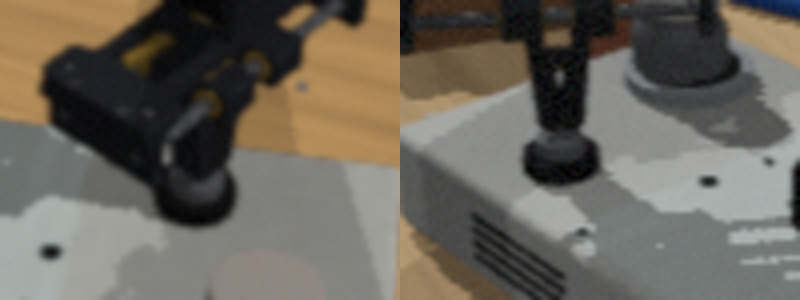

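The fingertip is centred over the button in both views: scene crop (200,180), side crop (560,135). Pressing in small steps while watching the force.

Emit:
play_rows(
  jaw=[255,255,255,255,255,255],
  xyz=[
    [0,0,3],
    [0,0,6],
    [0,0,8],
    [0,0,9],
    [0,0,9],
    [0,0,9],
  ],
  turn=[
    [0,0,0],
    [0,0,0],
    [0,0,0],
    [0,0,0],
    [0,0,0],
    [0,0,0],
  ],
)

```text
time_s: 8.4
position: [502.1, 186.5, 88.9]
ee_rot: [-2.573, -1.803, -0.001]
wrist_force: [0.4, 0.6, 3.9]
grip_width: 0.003
```

Emit:
play_rows(
  jaw=[255,255,255,255],
  xyz=[
    [0,0,1],
    [0,0,2],
    [0,0,2],
    [0,0,2],
  ],
  turn=[
    [0,0,0],
    [0,0,0],
    [0,0,0],
    [0,0,0],
  ],
)

```text
time_s: 8.8
position: [502.1, 186.5, 86.8]
ee_rot: [-2.573, -1.803, -0.001]
wrist_force: [-1.0, 0.2, 4.0]
grip_width: 0.005
```

Emit:
play_rows(
  jaw=[255,255,255,255],
  xyz=[
    [0,0,1],
    [0,0,2],
    [0,0,2],
    [0,0,2],
  ],
  turn=[
    [0,0,0],
    [0,0,0],
    [0,0,0],
    [0,0,0],
  ],
)

```text
time_s: 9.2
position: [502.1, 186.5, 86.2]
ee_rot: [-2.573, -1.803, -0.002]
wrist_force: [-2.2, -0.1, 18.5]
grip_width: 0.004
```

It has bottomed out (18.5 N, z stalled at 86.2), so the button is fully down. Releasing and moving clear.

Emit:
play_rows(
  jaw=[255,255,255,255,255,255,255,255,255,255],
  xyz=[
    [0,0,-4],
    [0,0,-10],
    [0,0,-20],
    [0,0,-45],
    [0,0,-80],
    [0,0,-110],
    [0,-40,-110],
    [0,-80,-110],
    [0,-80,-110],
    [0,-80,-110],
  ],
  turn=[
    [0,0,0],
    [0,0,0],
    [0,0,0],
    [0,0,0],
    [0,0,0],
    [0,0,0],
    [0,0,0],
    [0,0,0],
    [0,0,0],
    [0,0,0],
  ],
)

```text
time_s: 10.2
position: [425.8, 213.8, 194.9]
ee_rot: [-2.571, -1.805, 0.001]
wrist_force: [-0.0, -0.4, 0.3]
grip_width: 0.005
```

```bash
python3 dial.py scene7.png; python3 - <<'E'
from h import *
print(env.observe()["wrist_force"])
a=np.load("pics/scene7.png.npz");b=np.load("pics/scene0.png.npz");c=(b["K"],b["R"],b["p"])
def z(q,u,v):
    d=np.median(q["d"][v-1:v+2,u-1:u+2]);return (c[1]@(np.linalg.inv(c[0])@[u,v,1]*d)+c[2])[2]
print("button z before/after",z(b,378,224),z(a,378,224))
df=np.abs(a["im"].astype(int)-b["im"]).max(2)
for n,(x0,y0,x1,y1) in dict(pot=(380,242,415,292),spare=(196,235,234,280),mug=(448,262,508,348)).items(): print(n,"changed frac",(df[y0:y1,x0:x1]>40).mean().round(3))
E
```

```text
darkest-arm candidates (minside,line,maxside,D): [(16, 11, 17, 130), (12, 13, 20, 132), (12, 14, 25, 134), (16, 12, 29, 128), (11, 16, 35, 136), (14, 15, 38, 126), (13, 23, 47, 124), (11, 19, 48, 138)]
[-0.04846926  0.0278241  -0.24475084]
button z before/after 90.90042131311509 90.55940651552123
pot changed frac 0.0
spare changed frac 0.0
mug changed frac 0.0
```

View pics/scene7.png

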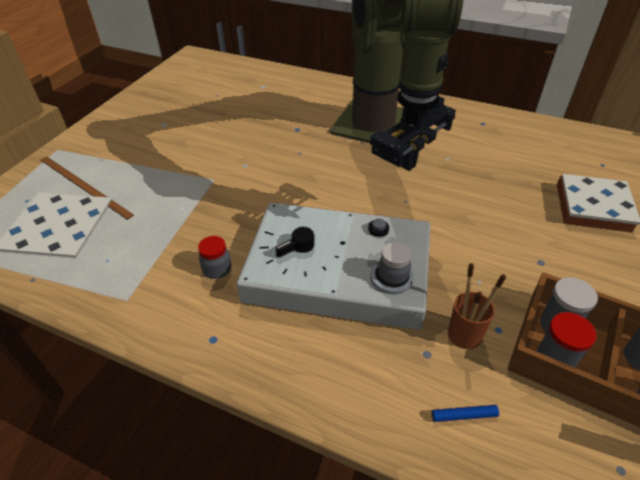

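Pointer from hub (303,238) to (279,250) is still on mark 5. The button (378,227) is up again, pots and mug are unmoved, and the hand is clear.

```bash
python3 -c "
from workcell import env
print(env.finish_job())"
```

```text
the job is handed in; nothing more can be done
None
```

The selector is at speed 5, the start button has been pressed and has come back up, and the job is handed in at about 10.3 s. The hand was clear before I handed in.

- **Selector:** It started at speed 2. I pushed it clockwise through three clicks with the shut fingertips. The gripper hid the pointer after the push to 4, so I inferred that click from the finger angle and the lack of contact force. After backing off, before pressing the button, the pointer's white line read about 147–150°; speed 5 is 150°. It looked unchanged in the last picture.
- **Button:** I pressed it until it stopped, at 18.5 N on the wrist and about 4–5 mm below its 91 mm top as read by camera. That is a little short of the nominal 6 mm, within the 2 mm calibration, so I took the firm stop as fully down. Its top then read 90.6 mm, against 90.9 mm before the press.
- **Surroundings:** The picture areas around the pot, spare pot and brush mug showed no change. The final wrist force was about 0.
- **Failed check:** My automatic pointer-angle search did not work at speed 5; it favoured about 130° because it picked up the arm's dark side wall. I relied on the white line instead.

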